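# Press the vial stoppers home, blank to positive control

## Task

Three of the vials in the white rack have been left with their grey stoppers standing proud of the glass. With a fingertip, gently press each stopper straight down until it is fully home, going from clean to dirty so that nothing is carried over: first the shortest of the three (the reagent blank), then the middle-height one (the patient sample), last the tallest (the positive control). Pinch or lift nothing, leave the rack and the two crimp-capped vials as they are, and disturb nothing else on the bench.

Things in the scene. Friction and masses are not known exactly. Their poses are not given: they have to be found in the camera images.
- vial_rack: White moulded vial rack, 117 mm (its x) by 174 mm (its y) by 34 mm high, loose on the table, 0.9 kg. Origin: centre of its underside. Six round wells of 29 mm, 22 mm deep (floor 12 mm above the table), in two rows: at x = -25 and +25 mm, y = -50, 0 and +50 mm. Five wells hold a vial, upright; one is empty.
- blank_vial: The shortest of the three amber glass vials with a raised grey stopper; it holds the reagent blank. Glass 27 mm across and 42 mm high to its lip (the two other stoppered ones: 62 and 84 mm). Stands loose in a well of the rack (any well). Origin: centre of its underside, 12 mm above the table; z is up along the vial.
- blank_stopper_top (a point): Centre of the flat top of that vial's grey stopper: a plain round head 21.6 mm across and 8 mm thick. Goes down with the stopper; fully home it is 50 mm above the vial's underside (62 mm above the table).
- blank_stopper (a joint): How far that stopper has been pushed down into the neck: 0 = standing 7 mm proud of the lip, 0.007 m = fully home, head on the lip. It starts between 0 and 0.002. It takes about 3 N to push, stays where it is left and then meets the rigid lip.
- sample_vial: The middle-height of the three amber glass vials with a raised grey stopper; it holds the patient sample. Glass 27 mm across and 62 mm high to its lip (the two other stoppered ones: 42 and 84 mm). Stands loose in a well of the rack (any well). Origin: centre of its underside, 12 mm above the table; z is up along the vial.
- sample_stopper_top (a point): Centre of the flat top of that vial's grey stopper: a plain round head 21.6 mm across and 8 mm thick. Goes down with the stopper; fully home it is 70 mm above the vial's underside (82 mm above the table).
- sample_stopper (a joint): How far that stopper has been pushed down into the neck: 0 = standing 7 mm proud of the lip, 0.007 m = fully home, head on the lip. It starts between 0 and 0.002. It takes about 3 N to push, stays where it is left and then meets the rigid lip.
- control_vial: The tallest of the three amber glass vials with a raised grey stopper; it holds the positive control. Glass 27 mm across and 84 mm high to its lip (the two other stoppered ones: 42 and 62 mm). Stands loose in a well of the rack (any well). Origin: centre of its underside, 12 mm above the table; z is up along the vial.
- control_stopper_top (a point): Centre of the flat top of that vial's grey stopper: a plain round head 21.6 mm across and 8 mm thick. Goes down with the stopper; fully home it is 92 mm above the vial's underside (104 mm above the table).
- control_stopper (a joint): How far that stopper has been pushed down into the neck: 0 = standing 7 mm proud of the lip, 0.007 m = fully home, head on the lip. It starts between 0 and 0.002. It takes about 3 N to push, stays where it is left and then meets the rigid lip.
- sealed_vial_a: Amber vial 27 mm across and 50 mm high, closed with a flat crimped aluminium cap 23 mm across with a small dark septum spot in its middle; stands in another well of the rack. A bystander. Origin: centre of its underside.
- sealed_vial_b: Amber vial 27 mm across and 50 mm high, closed with a flat crimped aluminium cap 23 mm across with a small dark septum spot in its middle; stands in another well of the rack. A bystander. Origin: centre of its underside.
- marker_1: Marker pen, 13 x 136 x 13 mm, lying along its y, at the front right of the rack. A bystander; origin at its underside.
- petri_1: Petri dish, 63 mm across, 15 mm high, to the left of the rack. A bystander; origin at its underside.
- gauze_roll: Gauze roll, 58 mm across, 50 mm high, to the right of the rack. A bystander; origin at its underside.
- petri_0: Petri dish, 63 mm across, 15 mm high, at the right rear. A bystander; origin at its underside.
- micropipette: Micropipette lying on its side, 31 x 239 x 26 mm, right of the rack. A bystander; origin at its underside.
- forceps_0: Steel forceps, 15 x 126 x 9 mm, lying at the right. A bystander; origin at its underside.
There are look-alikes about, which are no part of the job. What is shaped like the sample_vial but purple is not meant. Leave any blue look-alike of the control_vial alone.

How it is judged:
By the outcome, as a careful person would: the job done as asked, in the order asked, and still so for the second after the job is handed in, with the robot touching nothing.
It also fails if it takes over 38 s, if anything falls off the work surface, if the arm or the gripper's body presses on something with over 40 N, if the wrist force passes 120 N, or if a joint passes its speed limit or range.

## Robot

A 6-joint arm with a two-finger parallel gripper is mounted at the origin on a cart in front of the work surface, level with it; the furniture and walls round the work are solid. World frame = base frame: x ahead of the robot, y to its left, z up, the work surface at z = 0. Lengths are in m, angles in rad, forces in N, time in s.
With the tool pointing down it reaches from about 0.2 to 0.875 m from the base axis. Payload 3.4 kg.
Tool frame: the origin (TCP) lies at the very end of the fingers, on their centre line; the grasp point (between the pads) lies 19 mm behind it; z points along the fingers, y is the line along which they close (so a half turn about z gives the same grasp; the last joint's range is limited). The gripper opens to 94 mm and grips with 3 to 60 N. Pads are 16 mm wide; open, the fingers measure 119 mm over their backs; the gripper's body (75 mm by 177 mm) begins 78 mm behind the grasp point.
Start: joints at [-1.425, 0.276, 1.505, -0, 1.361, -0.121], TCP at [0.152, -0.555, 0.205] pointing down, gripper open.
Joint ranges: [-2.89, 2.89], [-0.75, 2.08], [0.22, 2.7], [-1.18, 4.32], [0.11, 2.71], [-2.7, 2.7]. Speed limits (rad/s): [2.57, 2.57, 3.14, 3.14, 3.14, 3.14].

## Interface

Orientations are given as a unit quaternion [x, y, z, w].
In Python, from bench import r gives the robot as it stands.
- The arm moves only by the shell command python3 -m jog 'ROWS' [FORCE]. ROWS is a JSON object of lists of equal length, an entry for each row: "xyz": the shift along the world's x, y, z in units of 0.15 m (1.0 is 0.15 m), a list of three; "rotation": the turn, a rotation vector about the world's x, y, z in units of pi rad (1.0 is pi rad), a list of three; "claw": the opening, from -1 (shut) to 1 (fully open). A call has 1 to 12 rows; each row is the pose to reach, as a shift and turn from the pose commanded when the call began, turning the shorter way round; what a row does not reach only later rows make up. A row lasts 1/8 s, in which the tool goes at most 62.5 mm and 10.7 degrees, less where a joint would pass 70% of its speed; a pose out of reach is approached as far as the arm can. A call with a number of a shift or a turn outside -1 to 1 is refused whole. A call with a gripper value outside its range is refused whole. The fingers move at their own pace and stop on an object; FORCE is the grip in N (left out, the last holds). Time passes only in rows, so rows that repeat a pose let the fingers close. It gives the time, the measured TCP pose, the force, the opening and the grip force at its end, in the units of the state.
- r.observe(): the state, without advancing time (a new reading comes with each control period).
- r.read_camera(name): name is "side" or "top"; returns the picture (480x640x3 uint8, blue, green, red); there is no depth.
- r.camera_model(name): a dict with "fx", "fy", "cx", "cy" (pixels), "rvec" (rotation vector, rad) and "tvec" (3), from world to camera coordinates, as OpenCV has them. Camera axes: x right, y down, z forward; pixel columns grow to the right and rows downward; lengths in m; the calibration is good to about 2 mm. A picture is of the moment at which its call begins. camera_model takes no time and is no camera call.
- r.finish_job(): hands the job in; it is judged then, once.
The state is a dict: "clock": time; "q": joint angles; "dq": joint speeds; "joint_efforts": joint torques, N m; "tool_pos": TCP position; "tcp_rot": TCP orientation; "contact_force": force on the tool from outside, world axes, zero at the start; "torque": the same for the moment, N m; "grip_width": finger opening in m; "gripper_force": force on a finger pad.
Only numpy, scipy, OpenCV 4.12 (cv2) and the standard library are available. Lean on these libraries where they do the work, as an engineer would, in place of code of your own. Each camera call takes 0.05 s, during which the arm holds its last target. There are 200 camera calls.

## Working session

There is one attempt and no reset: what is moved stays moved. The work goes in short steps, Python scripts to look and compute and a shell command to move; the robot and the scene stay as the last step left them, time stands still between calls to the robot, and variables do not carry over. Pictures are saved under pics/ and viewed, at most 10 in all, crops included, and the job is handed in when it is done.

```bash
mkdir -p pics; python3 - <<'E'
from bench import r
import cv2
for n in("top","side"):
    cv2.imwrite(f"pics/{n}0.png",r.read_camera(n)); print(n,r.camera_model(n))
s=r.observe();print(s)
E
```

```text
top {'fx': 525.6563547501275, 'fy': 525.6563547501275, 'cx': 319.8945978884102, 'cy': 237.97163749315524, 'rvec': array([ 2.13979831, -2.14303981,  0.18154285]), 'tvec': array([-0.20049763,  0.55073158,  1.09784373])}
side {'fx': 600.3094560953765, 'fy': 600.3094560953765, 'cx': 320.1206708938792, 'cy': 240.3266810744119, 'rvec': array([ 2.15047681, -0.21636616,  0.12793471]), 'tvec': array([-0.56412585,  0.00430526,  1.31623647])}
{'clock': 0.1, 'q': array([-1.42498204e+00,  2.76485825e-01,  1.50596222e+00, -7.60044051e-06,
        1.36069101e+00, -1.20995056e-01]), 'dq': array([-0.00089201, -0.00234377, -0.00315365,  0.00226563, -0.00011646,
       -0.00035005]), 'joint_efforts': array([ 1.33188900e-03, -4.05455732e+01, -2.37779725e+01,  7.03421468e-02,
        2.99108564e-02, -4.86756448e-05]), 'tool_pos': array([ 0.15152482, -0.55416912,  0.20473509]), 'tcp_rot': array([ 9.91114384e-01,  1.33010075e-01, -1.33106027e-05, -7.73093230e-04]), 'contact_force': array([-0.11250772, -0.03969305, -0.3774062 ]), 'torque': array([-0.02486988, -0.00750145, -0.02789984]), 'gripper_force': 0.0, 'grip_width': 0.0942884852185854}
```

View pics/top0.png

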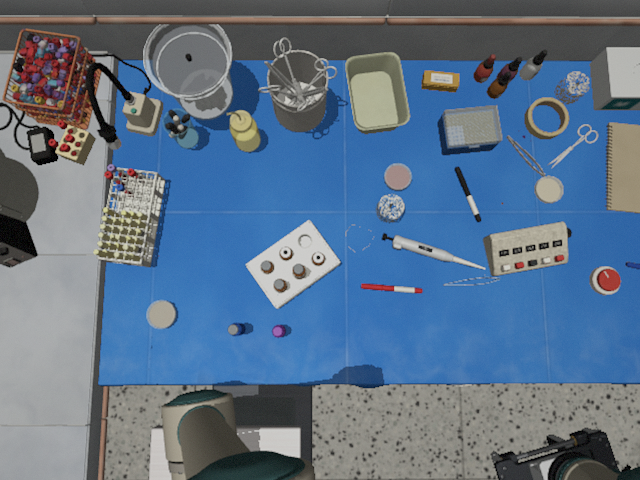

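View pics/side0.png

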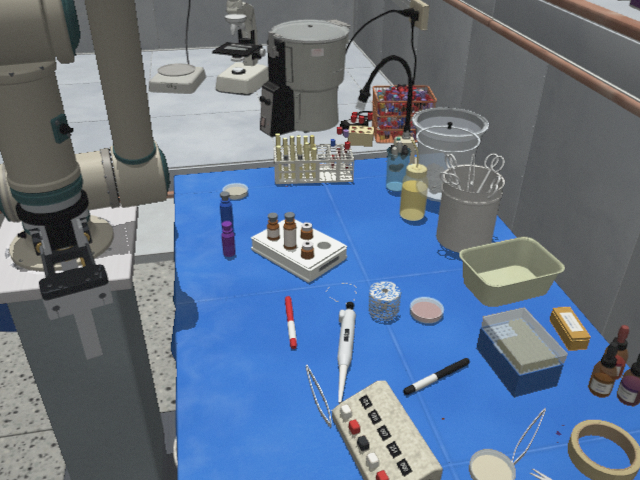

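The top picture shows the rack centred near (293,264). Its vials are at (267,267), (286,253), (318,258), (299,270) and (280,285), and the empty well is at (305,240). The look-alikes, blue at (236,329) and purple at (279,331), stand outside the rack. The side picture shows the rack around (298,248). Next, close crops.

```bash
python3 - <<'E'
import cv2,numpy as np
a=cv2.imread("pics/top0.png")[212:317,238:350]; b=cv2.imread("pics/side0.png")[200:290,240:360]
f=lambda i,s:cv2.resize(i,None,fx=s,fy=s,interpolation=cv2.INTER_CUBIC)
cv2.imwrite("pics/c1.png",f(a,5));cv2.imwrite("pics/c2.png",f(b,6))
E
```

```text
(no output)
```

View pics/c1.png

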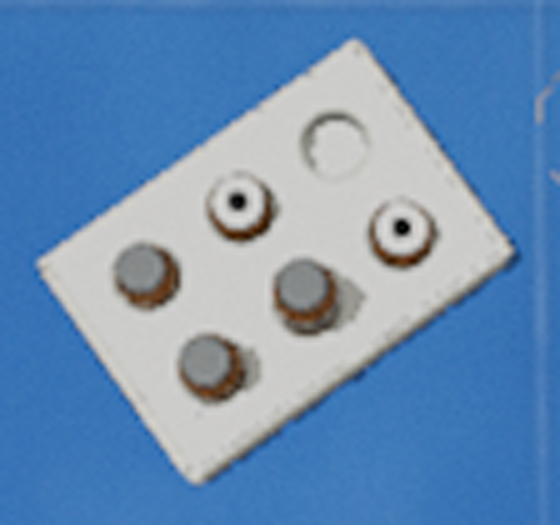

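View pics/c2.png

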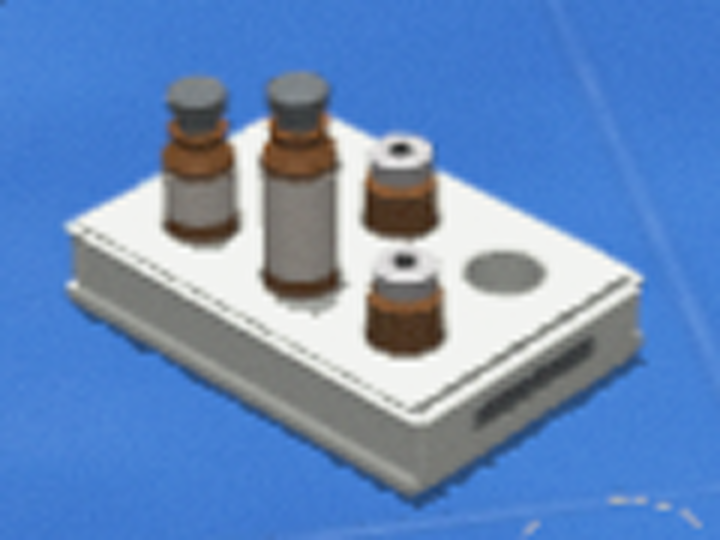

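Three grey heads could be meant, at top-picture pixels (266,265.6), (280,284) and (299,269). The side view shows the head at top (280,284) is the mid-height vial and (299,269) is the tallest. The third is hidden behind the tallest, so it is the blank. The crimp caps have a dark spot and the blue and purple vials are off the rack, so those are excluded. Next I fit the rack pose to all of these together.

```bash
cat >h.py <<'E'
import cv2,numpy as np
from bench import r
def proj(n,P):
    m=r.camera_model(n);K=np.array([[m["fx"],0,m["cx"]],[0,m["fy"],m["cy"]],[0,0,1]])
    return cv2.projectPoints(np.float64(P),m["rvec"],m["tvec"],K,None)[0][:,0]
def ray(n,uv,z):
    m=r.camera_model(n);R=cv2.Rodrigues(m["rvec"])[0];c=-R.T@m["tvec"]
    d=R.T@np.array([(uv[0]-m["cx"])/m["fx"],(uv[1]-m["cy"])/m["fy"],1]);return c+d*(z-c[2])/d[2]
E
python3 - <<'E'
from h import *
from scipy.optimize import least_squares
o=np.array([238,212])
H={'blank':(140,268,.068),'sample':(210,361,.088),'control':(305,286,.110),'capA':(237,201,.062),'capB':(402,228,.062),'hole':(335,146,.034)}
X={k:ray("top",o+np.array(v[:2])/5-.4,v[2]) for k,v in H.items()}
for k in X: print(k,X[k].round(4))
L={'blank':(1,1),'sample':(-1,1),'control':(-1,0),'capA':(1,0),'capB':(-1,-1),'hole':(1,-1)}
f=lambda p:np.array([p[:2]+np.array([[np.cos(p[2]),-np.sin(p[2])],[np.sin(p[2]),np.cos(p[2])]])@(np.array([.025,.05])*L[k]) for k in X])
s=least_squares(lambda p:(f(p)-np.array([X[k][:2] for k in X])).ravel(),[.45,0,.5])
print(s.x,(s.fun.reshape(-1,2)*1e3).round(1)); print(dict(zip(X,f(s.x).round(4))))
P=np.c_[f(s.x),[X[k][2] for k in X]]
print("side px crop",((proj("side",P)-[240,200])*6).round(0))
E
```

```text
blank [ 0.4886 -0.0864  0.068 ]
sample [ 0.4478 -0.1177  0.088 ]
control [ 0.4766 -0.1574  0.11  ]
capA [ 0.5179 -0.1267  0.062 ]
capB [ 0.5062 -0.1971  0.062 ]
hole [ 0.546  -0.1679  0.034 ]
[ 0.49718632 -0.14218944  0.62901786] [[-0.6 -0.7]
 [-0.3  1.2]
 [ 0.4  0.5]
 [-0.5 -0.8]
 [ 0.2 -0.3]
 [ 0.8 -0.1]]
{'blank': array([ 0.488 , -0.0871]), 'sample': array([ 0.4476, -0.1165]), 'control': array([ 0.477 , -0.1569]), 'capA': array([ 0.5174, -0.1275]), 'capB': array([ 0.5064, -0.1973]), 'hole': array([ 0.5468, -0.1679])}
side px crop [[291.  84.]
 [188.  90.]
 [290.  86.]
 [392. 149.]
 [398. 261.]
 [497. 269.]]
```

```bash
python3 -m jog '{"xyz":[[0.25,0.33,0],[0.5,0.66,0],[0.75,1,0],[0.75,1,0]],"rotation":[[0,0,0],[0,0,0],[0,0,0],[0,0,0]],"claw":[-1,-1,-1,-1]}' 5; python3 -m jog '{"xyz":[[0.25,0.33,0],[0.5,0.66,0],[0.75,1,0],[0.75,1,0]],"rotation":[[0,0,0],[0,0,0],[0,0,0],[0,0,0]],"claw":[-1,-1,-1,-1]}'; python3 -m jog '{"xyz":[[0.25,0.33,0],[0.5,0.66,0],[0.75,1,0],[0.75,1,0],[0.75,1,0]],"rotation":[[0,0,0],[0,0,0],[0,0,0],[0,0,0],[0,0,0]],"claw":[-1,-1,-1,-1,-1]}'
```

```text
clock: 0.6
tool_pos: [0.2657, -0.4008, 0.2054]
tcp_rot: [0.991, 0.136, 0.0, -0.001]
contact_force: [0.2, -0.4, 0.0]
grip_width: 0.0574
gripper_force: 0.0
clock: 1.1
tool_pos: [0.3782, -0.2523, 0.2054]
tcp_rot: [0.991, 0.136, 0.0, -0.0]
contact_force: [-0.8, -0.7, 0.3]
grip_width: 0.0177
gripper_force: 0.0
clock: 1.72
tool_pos: [0.4887, -0.1063, 0.2051]
tcp_rot: [0.991, 0.133, -0.001, 0.0]
contact_force: [-0.8, -0.5, -0.2]
grip_width: 0.0006
gripper_force: 0.0
```

```bash
python3 -m jog '{"xyz":[[0,0.13,0],[0,0.13,0],[0,0.13,-0.25],[0,0.13,-0.5],[0,0.13,-0.76],[0,0.13,-0.76],[0,0.13,-0.76]],"rotation":[[0,0,0],[0,0,0],[0,0,0],[0,0,0],[0,0,0],[0,0,0],[0,0,0]],"claw":[-1,-1,-1,-1,-1,-1,-1]}'
python3 - <<'E'
from h import *
a=r.read_camera("top");b=r.read_camera("side")
p=r.observe()["tool_pos"];print(p,proj("top",[p]),proj("side",[p,[.489,-.087,.068]]))
f=lambda i:cv2.resize(i,(400,300*400//400),interpolation=cv2.INTER_CUBIC)
cv2.imwrite("pics/d1.png",np.hstack([f(a[205:325,220:380]),f(b[180:300,220:380])]))
E
```

```text
clock: 2.6
tool_pos: [0.49, -0.0859, 0.0927]
tcp_rot: [0.991, 0.133, 0.001, 0.001]
contact_force: [0.0, 0.7, -0.2]
grip_width: 0.0007
gripper_force: 0.0
[ 0.49052814 -0.08585195  0.0933218 ] [[264.20418045 262.93111739]] [[289.35942534 203.4905022 ]
 [288.97603651 214.00450476]]
```

View pics/d1.png

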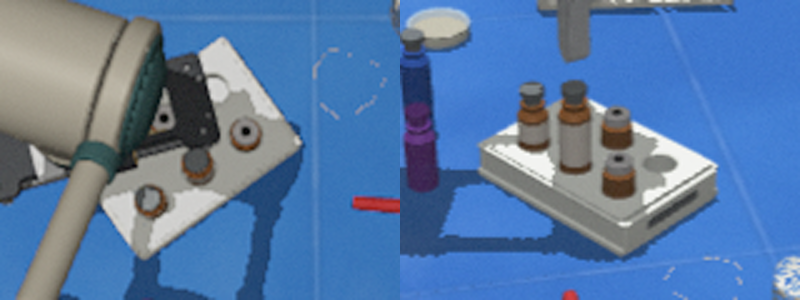

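The fingertip shows at side pixel (289.6,204), as the projection predicts, and is over the hidden blank well. The top view has the arm covering that spot. The other vials stand undisturbed. Next, a slow press.

```bash
python3 -m jog '{"xyz":[[0,0,-0.04],[0,0,-0.08],[0,0,-0.12],[0,0,-0.13],[0,0,-0.14],[0,0,-0.15],[0,0,-0.16],[0,0,-0.17],[0,0,-0.18],[0,0,-0.18]],"rotation":[[0,0,0],[0,0,0],[0,0,0],[0,0,0],[0,0,0],[0,0,0],[0,0,0],[0,0,0],[0,0,0],[0,0,0]],"claw":[-1,-1,-1,-1,-1,-1,-1,-1,-1,-1]}'
```

```text
clock: 3.95
tool_pos: [0.4892, -0.0852, 0.0645]
tcp_rot: [0.991, 0.133, 0.0, 0.0]
contact_force: [-0.1, 0.8, 3.4]
grip_width: 0.0005
gripper_force: 1.1
```

Force is 3.4 N, so it is sliding. I continue in small steps until the force rises at the lip.

```bash
python3 -m jog '{"xyz":[[0,0,-0.005],[0,0,-0.01],[0,0,-0.015],[0,0,-0.015],[0,0,-0.015]],"rotation":[[0,0,0],[0,0,0],[0,0,0],[0,0,0],[0,0,0]],"claw":[-1,-1,-1,-1,-1]}'
```

```text
clock: 4.58
tool_pos: [0.4892, -0.0852, 0.0623]
tcp_rot: [0.991, 0.133, 0.0, 0.0]
contact_force: [-0.1, -0.0, 2.5]
grip_width: 0.0005
gripper_force: 1.4
```

```bash
python3 -m jog '{"xyz":[[0,0,-0.003],[0,0,-0.006],[0,0,-0.006]],"rotation":[[0,0,0],[0,0,0],[0,0,0]],"claw":[-1,-1,-1]}'
```

```text
clock: 4.95
tool_pos: [0.4894, -0.0853, 0.0622]
tcp_rot: [0.991, 0.133, 0.0, 0.0]
contact_force: [-1.4, 1.1, 8.6]
grip_width: 0.0004
gripper_force: 4.3
```

The force rose to 8.6 N with the height stopped at 62 mm, so the blank is home. One last nudge, then up and over to the sample.

```bash
python3 -m jog '{"xyz":[[0,0,-0.003],[0,0,-0.003],[0,0,0.1],[0,0,0.3],[0,0,0.5],[0,0,0.5],[-0.13,-0.1,0.5],[-0.27,-0.205,0.5],[-0.27,-0.205,0.5],[-0.27,-0.205,0.35],[-0.27,-0.205,0.24],[-0.27,-0.205,0.24]],"rotation":[[0,0,0],[0,0,0],[0,0,0],[0,0,0],[0,0,0],[0,0,0],[0,0,0],[0,0,0],[0,0,0],[0,0,0],[0,0,0],[0,0,0]],"claw":[-1,-1,-1,-1,-1,-1,-1,-1,-1,-1,-1,-1]}'
python3 - <<'E'
from h import *
a=r.read_camera("top");b=r.read_camera("side")
p=r.observe()["tool_pos"];print(p,proj("side",[p]))
f=lambda i:cv2.resize(i,(400,300),interpolation=cv2.INTER_CUBIC)
cv2.imwrite("pics/d2.png",np.hstack([f(a[205:325,220:380]),f(b[180:300,220:380])]))
E
```

```text
clock: 6.45
tool_pos: [0.4477, -0.115, 0.0955]
tcp_rot: [0.991, 0.133, -0.002, -0.001]
contact_force: [0.9, -1.4, 0.5]
grip_width: 0.0004
gripper_force: 0.0
[ 0.4489672  -0.11564412  0.09706091] [[271.87746329 210.92937365]]
```

View pics/d2.png

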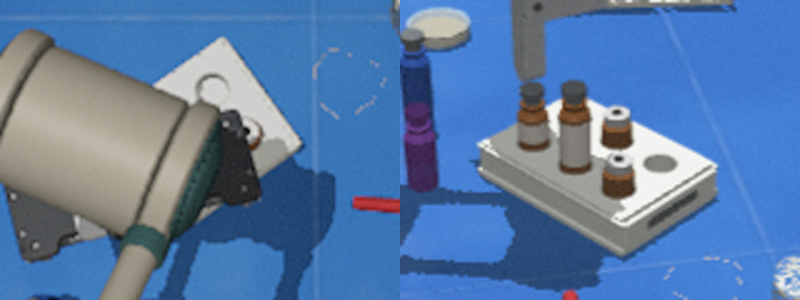

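The finger at side-crop (530,78) stands just above the sample's head at (532,90), and the rack has not moved. Pressing now.

```bash
python3 -m jog '{"xyz":[[0.006,0,-0.01],[0.006,0,-0.03],[0.006,0,-0.04],[0.006,0,-0.05],[0.006,0,-0.06],[0.006,0,-0.07],[0.006,0,-0.08],[0.006,0,-0.09],[0.006,0,-0.09]],"rotation":[[0,0,0],[0,0,0],[0,0,0],[0,0,0],[0,0,0],[0,0,0],[0,0,0],[0,0,0],[0,0,0]],"claw":[-1,-1,-1,-1,-1,-1,-1,-1,-1]}'; python3 -m jog '{"xyz":[[0,0,-0.004],[0,0,-0.008],[0,0,-0.008]],"rotation":[[0,0,0],[0,0,0],[0,0,0]],"claw":[-1,-1,-1]}'
```

```text
clock: 7.68
tool_pos: [0.4495, -0.116, 0.0837]
tcp_rot: [0.991, 0.133, 0.0, 0.0]
contact_force: [1.2, -0.5, 2.0]
grip_width: 0.0003
gripper_force: 0.9
clock: 8.05
tool_pos: [0.4495, -0.116, 0.0826]
tcp_rot: [0.991, 0.133, 0.0, 0.0]
contact_force: [-0.3, 0.8, 2.2]
grip_width: 0.0006
gripper_force: 1.2
```

```bash
python3 -m jog '{"xyz":[[0,0,-0.004],[0,0,-0.008],[0,0,-0.008]],"rotation":[[0,0,0],[0,0,0],[0,0,0]],"claw":[-1,-1,-1]}'
```

```text
clock: 8.43
tool_pos: [0.4499, -0.1161, 0.0822]
tcp_rot: [0.991, 0.133, 0.0, 0.0]
contact_force: [-0.9, 1.5, 8.2]
grip_width: 0.0006
gripper_force: 3.9
```

8.2 N at 82 mm: the sample is home. On to the control.

```bash
python3 -m jog '{"xyz":[[0,0,-0.003],[0,0,-0.003],[0,0,0.1],[0,0,0.3],[0,0,0.45],[0,0,0.45],[0.1,-0.14,0.45],[0.19,-0.27,0.45],[0.19,-0.27,0.45],[0.19,-0.27,0.35],[0.19,-0.27,0.25],[0.19,-0.27,0.25]],"rotation":[[0,0,0],[0,0,0],[0,0,0],[0,0,0],[0,0,0],[0,0,0],[0,0,0],[0,0,0],[0,0,0],[0,0,0],[0,0,0],[0,0,0]],"claw":[-1,-1,-1,-1,-1,-1,-1,-1,-1,-1,-1,-1]}'
python3 - <<'E'
from h import *
b=r.read_camera("side")
print(r.observe()["tool_pos"])
cv2.imwrite("pics/d3.png",cv2.resize(b[180:300,220:380],None,fx=4,fy=4,interpolation=cv2.INTER_CUBIC))
E
```

```text
clock: 9.93
tool_pos: [0.4761, -0.1552, 0.117]
tcp_rot: [0.991, 0.133, -0.002, -0.001]
contact_force: [-0.4, 0.1, -0.2]
grip_width: 0.0007
gripper_force: 0.0
[ 0.4770141  -0.15567676  0.11794556]
```

View pics/d3.png

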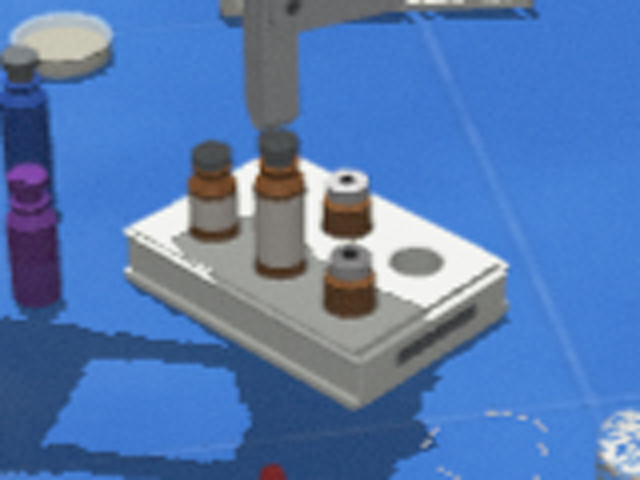

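The finger at crop (273,125) is about 2 mm left of the control's head at (279,140). The sample's stopper now sits on its lip. I correct +1.5 mm in x and −1 mm in y, then press.

```bash
python3 -m jog '{"xyz":[[0.01,-0.006,0],[0.01,-0.006,0],[0.01,-0.006,-0.02],[0.01,-0.006,-0.04],[0.01,-0.006,-0.05],[0.01,-0.006,-0.06],[0.01,-0.006,-0.07],[0.01,-0.006,-0.08],[0.01,-0.006,-0.09],[0.01,-0.006,-0.09]],"rotation":[[0,0,0],[0,0,0],[0,0,0],[0,0,0],[0,0,0],[0,0,0],[0,0,0],[0,0,0],[0,0,0],[0,0,0]],"claw":[-1,-1,-1,-1,-1,-1,-1,-1,-1,-1]}'; python3 -m jog '{"xyz":[[0,0,-0.004],[0,0,-0.008],[0,0,-0.008]],"rotation":[[0,0,0],[0,0,0],[0,0,0]],"claw":[-1,-1,-1]}'
```

```text
clock: 11.22
tool_pos: [0.4794, -0.1573, 0.1053]
tcp_rot: [0.991, 0.133, -0.0, -0.0]
contact_force: [-1.0, -0.1, 2.2]
grip_width: 0.0003
gripper_force: 1.0
clock: 11.6
tool_pos: [0.4795, -0.1574, 0.1043]
tcp_rot: [0.991, 0.133, 0.0, 0.0]
contact_force: [-0.8, 1.2, 3.4]
grip_width: 0.0001
gripper_force: 1.5
```

```bash
python3 -m jog '{"xyz":[[0,0,-0.004],[0,0,-0.007],[0,0,-0.007]],"rotation":[[0,0,0],[0,0,0],[0,0,0]],"claw":[-1,-1,-1]}'
```

```text
clock: 11.98
tool_pos: [0.4802, -0.1577, 0.1042]
tcp_rot: [0.991, 0.133, 0.001, 0.001]
contact_force: [-0.8, 0.5, 8.1]
grip_width: 0.0005
gripper_force: 4.1
```

Home at 104 mm with 8.1 N. I lift off straight up, move back towards the start to uncover the rack, and check.

```bash
python3 -m jog '{"xyz":[[0,0,-0.002],[0,0,-0.002],[0,0,0.1],[0,0,0.35],[0,0,0.65],[0,0,0.65],[-0.2,-0.3,0.65],[-0.4,-0.6,0.65],[-0.6,-0.95,0.65],[-0.6,-0.95,0.65]],"rotation":[[0,0,0],[0,0,0],[0,0,0],[0,0,0],[0,0,0],[0,0,0],[0,0,0],[0,0,0],[0,0,0],[0,0,0]],"claw":[-1,-1,-1,-1,-1,-1,-1,-1,-1,-1]}'; python3 -m jog '{"xyz":[[-0.25,-0.33,0],[-0.5,-0.66,0],[-0.5,-0.95,0],[-0.5,-0.95,0]],"rotation":[[0,0,0],[0,0,0],[0,0,0],[0,0,0]],"claw":[-1,-1,-1,-1]}'
python3 - <<'E'
from h import *
a=r.read_camera("top");b=r.read_camera("side")
f=lambda i:cv2.resize(i,(400,300),interpolation=cv2.INTER_CUBIC)
cv2.imwrite("pics/d4.png",np.hstack([f(a[205:325,220:380]),f(b[180:300,220:380])]))
E
```

```text
clock: 13.22
tool_pos: [0.3871, -0.3026, 0.1996]
tcp_rot: [0.992, 0.13, -0.001, -0.0]
contact_force: [1.0, 0.6, -0.5]
grip_width: 0.0005
gripper_force: 0.0
clock: 13.72
tool_pos: [0.3145, -0.444, 0.1994]
tcp_rot: [0.991, 0.132, -0.0, -0.001]
contact_force: [0.5, 0.6, -0.8]
grip_width: 0.0005
gripper_force: 0.0
```

View pics/d4.png

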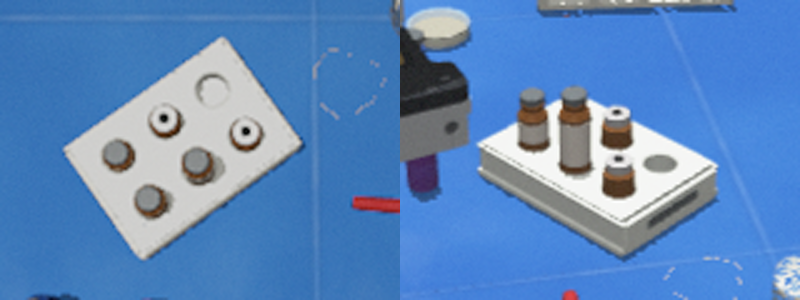

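The picture shows the stoppers at top-crop (118,155), (150,200) and (197,163) seated on their lips, and the rack and crimped vials where they were. Handing in.

```bash
python3 -c "from bench import r; print(r.finish_job())"
```

```text
the job is handed in; nothing more can be done
None
```

I pressed all three stoppers fully home in the order blank, sample, control (8–9 N at each lip), left the rest of the rack visibly unmoved, and handed the job in at about 14 s.

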